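# Close up a crossover choke in its gluing nest

## Robot

A 6-joint arm with a two-finger parallel gripper is mounted at the origin on the work surface. World frame = base frame: x ahead of the robot, y to its left, z up, the work surface at z = 0. Lengths are in mm, angles in rad, forces in N, time in s.
With the tool pointing down it reaches from about 200 to 875 mm from the base axis. Payload 3.4 kg.
Tool frame: the origin (TCP) lies at the very end of the fingers, on their centre line; the grasp point (between the pads) lies 19 mm behind it; x points along the fingers, z is the direction in which the jaws open and shut, and the axes are right-handed (so a half turn about x gives the same grasp; the last joint's range is limited). The gripper opens to 94 mm and grips with 3 to 60 N. Pads are 16 mm wide; open, the fingers measure 119 mm over their backs; the gripper's body (75 mm by 177 mm) begins 78 mm behind the grasp point.
Start: joints at [-1.443, 0.276, 1.505, -0, 1.361, -0.121], TCP at [141.586, -557.332, 205.493] pointing down, gripper open.
Joint ranges: [-2.89, 2.89], [-0.75, 2.08], [0.22, 2.7], [-1.18, 4.32], [0.11, 2.71], [-2.7, 2.7]. Speed limits (rad/s): [2.57, 2.57, 3.14, 3.14, 3.14, 3.14].

## Interface

Orientations are given as a rotation vector (axis times angle).
In Python, from workcell import manip, grab_frame, camera_info gives the robot as it stands. The module is installed in compiled form; this text tells all that it offers.
- The arm moves only by the shell command python3 -m crank 'ROWS' [OPENING] [FORCE]. ROWS is text: rows parted by semicolons, each of 6 numbers parted by spaces: the shift along the world's x, y, z in m, then the turn, a rotation vector about the world's x, y, z in units of 6 degrees (1.0 is 6 degrees). A call has 1 to 12 rows; each row is the pose to reach, as a shift and turn from the pose measured when the call began; what a row does not reach only later rows make up. A row lasts 1/12 s, in which the tool goes at most 41.7 mm and 7.16 degrees, less where a joint would pass 70% of its speed; a pose out of reach is approached as far as the arm can. A call with a gripper value outside its range is refused whole. OPENING is the opening in per cent of the stroke, from 0 (shut) to 100 (fully open), set as the call begins (- or left out, the last holds). The fingers move at their own pace and stop on an object; FORCE is the grip in N (left out, the last holds). Time passes only in rows, so rows that repeat a pose let the fingers close. It gives the time, the measured TCP pose, the force and the opening at its end, in the units of the state.
- manip.get_state(): the state, without advancing time (a new reading comes with each control period).
- grab_frame(name): name is "side" or "top" or "wrist"; returns the picture (400x640x3 uint8, red, green, blue); there is no depth.
- camera_info(name): a dict with "fx", "fy", "cx", "cy" (pixels), "world_from_camera" (4x4, takes a point from camera to world coordinates); the wrist camera has in their place "hand_eye" (4x4, takes a point from camera to tool coordinates, whose origin is the TCP and whose axes are the tool frame's). Camera axes: x right, y up, looking along -z (the intrinsics and any distortion apply to the point x, -y, -z); pixel columns grow to the right and rows downward; lengths in mm; the calibration is good to about 2 mm. A picture is of the moment at which its call begins: read the wrist's pose just before it. camera_info takes no time and is no camera call.
- manip.finish_job(): hands the job in, once; it reports no verdict.
The state is a dict: "time": time; "joints": joint angles; "qd": joint speeds; "tau": joint torques, N m; "tool_pos": TCP position; "tcp_rot": TCP orientation; "wrist_force": force on the tool from outside, world axes, zero at the start; "moment": the same for the moment, N m; "finger_gap": finger opening in mm.
Only numpy, scipy, OpenCV 4.12 (cv2) and the standard library are available. Lean on these libraries where they do the work, as an engineer would, in place of code of your own. Each camera call takes 0.05 s, during which the arm holds its last target. There are 200 camera calls.

## Task

Put the loudspeaker choke together in the round nest on the little plywood board, ready for gluing: first the ferrite cup that lies mouth-up, then the large copper coil standing inside it, then the ferrite cup that lies mouth-down over the coil so that the two cups close rim on rim, and last the steel weight standing centrally on top, knob up. Ferrite is brittle, so set the two cups down gently and do not drop them, and leave the capacitor, the small copper coil and the tin where they stand.

Things in the scene. Friction and masses are not known exactly. Their poses are not given: they have to be found in the camera images.
- nest: Gluing nest: a square plywood board 90 x 90 mm, 10 mm thick, fixed to the bench, carrying a low white plastic ring (86 mm outside, tapering to 82 mm at its top; 70 mm or more inside, 4 mm high) that surrounds the place for the first cup with about 4 mm to spare all round. Origin: centre of the board's underside; z up.
- nest_floor (a point): Centre of the nest's floor inside the white ring: the top of the plywood, 10 mm above the bench. The first cup's underside belongs here; the ring stands 4 mm higher.
- core_open: Dark grey ferrite cup (pot-core half) lying mouth-up, so one looks into it: 62 mm outside diameter, 28 mm high, wall 5.5 mm (mouth 51 mm wide), bottom 6 mm thick, with a round centre post 18 mm in diameter (bright ground end) that ends 0.5 mm below the rim. About 0.2 kg. Origin: centre of its underside (the closed bottom); z up, towards its mouth.
- core_down: The other ferrite cup, the same in shape and size, lying mouth-down, so one sees a plain dark disc 62 mm across. Outside 62 mm, 28 mm high, hollow 22 mm deep and 51 mm wide, centre post 18 mm in diameter. It stays mouth-down. About 0.2 kg. Origin: centre of its underside, in the plane of its rim; z up, its closed flat top at z = 28 mm.
- bobbin: Large copper coil, a thick tube standing upright: 45 mm outside diameter, hole 28 mm wide narrowing to 24 mm at the foot and 26 mm at the top, 42 mm high, lower edge chamfered (41 mm across at the foot). It goes into the first cup around its post with 3 mm to spare all round, and then stands 20 mm out of it. About 0.22 kg. Origin: centre of its underside; z up.
- weight: Bright steel weight: a disc 48 mm in diameter and 22 mm high with a round knob on top, 24 mm in diameter and 20 mm high (42 mm in all). About 0.35 kg. Origin: centre of its underside; z up.
- capacitor: Bystander, leave alone: dark blue capacitor can standing upright, 35 mm in diameter, 50 mm high, silvery disc on top. Origin: centre of its underside.
- small_coil: Bystander, leave alone: small copper coil, 28 mm in diameter, 18 mm high, 14 mm hole. Origin: centre of its underside.
- tin: Bystander, leave alone: flat round tin with a brass lid, 44 mm in diameter, 20 mm high. Origin: centre of its underside.

How it is judged:
By the outcome, as a careful person would: the job done as asked, in the order asked, and still so for the second after the job is handed in, with the robot touching nothing.
It also fails if it takes over 120 s, if anything falls off the work surface, if the arm or the gripper's body presses on something with over 40 N, if the wrist force passes 120 N, or if a joint passes its speed limit or range.

## Working session

There is one attempt and no reset: what is moved stays moved. The work goes in short steps, Python scripts to look and compute and a shell command to move; the robot and the scene stay as the last step left them, time stands still between calls to the robot, and variables do not carry over. Pictures are saved under pics/ and viewed, about 12 in all and at most 16, crops included, and the job is handed in when it is done.

```bash
mkdir -p pics
python3 - <<'E'
from workcell import manip, grab_frame, camera_info
import cv2,numpy as np
np.set_printoptions(precision=4,suppress=True)
for n in ("top","side"):
    cv2.imwrite(f"pics/{n}0.png",grab_frame(n)[:,:,::-1]); print(n,camera_info(n))
print(camera_info("wrist")); print(manip.get_state())
E
```

```text
top {'fx': 415.40178703915524, 'fy': 415.40178703915524, 'cx': 323.4623848402205, 'cy': 192.70428334125495, 'world_from_camera': array([[  0.0105,   0.9977,  -0.0665, 481.8291],
       [ -0.9999,   0.0099,  -0.0098,  -8.7683],
       [ -0.0091,   0.0666,   0.9977, 880.6022],
       [  0.    ,   0.    ,   0.    ,   1.    ]])}
side {'fx': 458.8202661734032, 'fy': 458.8202661734032, 'cx': 317.0365402270156, 'cy': 197.49969417456796, 'world_from_camera': array([[ -0.9924,   0.1023,  -0.068 , 492.932 ],
       [ -0.1214,  -0.7337,   0.6685, 579.2567],
       [  0.0186,   0.6717,   0.7406, 711.5628],
       [  0.    ,   0.    ,   0.    ,   1.    ]])}
{'fx': 307.6610657399959, 'fy': 307.6610657399959, 'cx': 317.7688919447689, 'cy': 205.030502176524, 'hand_eye': array([[  -0.0014,    0.2737,   -0.9618, -178.9187],
       [  -0.0008,    0.9618,    0.2737,   80.786 ],
       [   1.    ,    0.0011,   -0.0011,    0.1364],
       [   0.    ,    0.    ,    0.    ,    1.    ]])}
{'time': 0.1, 'joints': array([-1.443 ,  0.2765,  1.5059, -0.    ,  1.3607, -0.121 ]), 'qd': array([ 0.0013, -0.0013, -0.0029, -0.0011, -0.0011, -0.0008]), 'tau': array([  0.0015, -40.5455, -23.778 ,   0.0704,   0.0299,  -0.    ]), 'tool_pos': array([ 141.4952, -556.8174,  204.7312]), 'tcp_rot': array([ 1.0251,  1.3178, -1.0232]), 'wrist_force': array([0.0387, 0.6814, 0.0458]), 'moment': array([ 0.0254,  0.0036, -0.025 ]), 'finger_gap': 94.32441519090236}
```

View pics/top0.png

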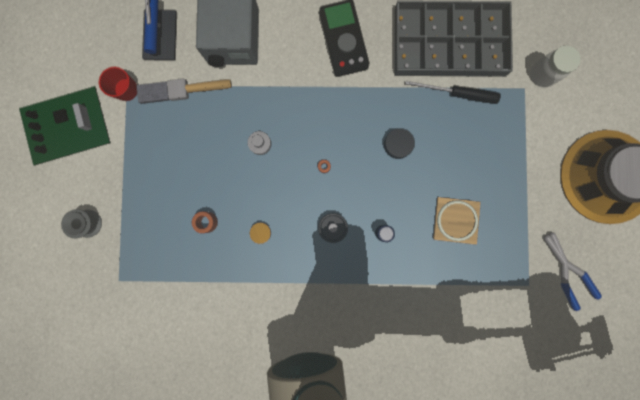

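View pics/side0.png

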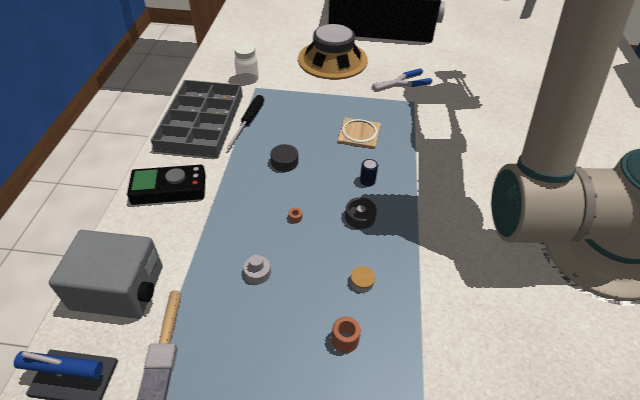

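Top view: mouth-up cup ≈(332,227), mouth-down cup (399,143), large coil (204,222), weight (259,142), nest (458,220). Capacitor (385,233), small coil (324,166) and tin (260,233) stand near them. The side view agrees.

```bash
cat > h.py <<'E'
from workcell import manip, grab_frame, camera_info
import cv2,numpy as np
from scipy.spatial.transform import Rotation as R
np.set_printoptions(precision=1,suppress=True)
def pose(s=None):
    s=s or manip.get_state(); T=np.eye(4); T[:3,:3]=R.from_rotvec(s["tcp_rot"]).as_matrix(); T[:3,3]=s["tool_pos"]; return T
def cam(n,T=None):
    c=camera_info(n); return c,(c["world_from_camera"] if n!="wrist" else (pose() if T is None else T)@c["hand_eye"])
def ray(c,M,uv,z):
    uv=np.atleast_2d(uv).astype(float)
    d=np.c_[(uv[:,0]-c["cx"])/c["fx"],-(uv[:,1]-c["cy"])/c["fy"],-np.ones(len(uv))]@M[:3,:3].T
    return M[:3,3]+d*((z-M[2,3])/d[:,2])[:,None]
def proj(c,M,p):
    q=(np.atleast_2d(p)-M[:3,3])@M[:3,:3]
    return np.c_[c["cx"]+c["fx"]*q[:,0]/-q[:,2],c["cy"]-c["fy"]*q[:,1]/-q[:,2]]
E
python3 - <<'E'
from h import *
ap=dict(core_open=((332,227),28),core_down=((399,143),28),bobbin=((204,222),42),weight_knob=((259,142),42),nest=((458,220),14),capacitor=((385,233),50),small_coil=((324,166),18),tin=((260,233),20))
c,M=cam("top")
for k,(uv,z) in ap.items(): print(k,ray(c,M,uv,z)[0])
s=manip.get_state(); T=pose(s); print("tool x,y,z axes",T[:3,:3].tolist())
# side-view check: project top estimates
c2,M2=cam("side")
for k,(uv,z) in ap.items(): print(k,proj(c2,M2,ray(c,M,uv,z))[0])
E
```

```text
core_open [468.6 -18.6  28. ]
core_down [ 643.4 -155.7   28. ]
bobbin [476.1 240.1  42. ]
weight_knob [640.3 132.3  42. ]
nest [ 485.6 -280.1   14. ]
capacitor [ 458.1 -123.8   50. ]
small_coil [595.3  -0.8  18. ]
tin [454.5 129.9  20. ]
tool x,y,z axes [[-0.00020381265136287796, 0.9692094375437901, 0.24623774007339505], [0.0015618028350971591, 0.24623775338658085, -0.9692081972306226], [-0.9999987596153843, 0.00018703790815444155, -0.0015639004167422033]]
core_open [359.7 209.2]
core_down [283.9 154. ]
bobbin [346.  326.3]
weight_knob [257.5 258.3]
nest [358.6 129.7]
capacitor [368.6 165. ]
small_coil [294.8 212.5]
tin [362.3 276.1]
```

Both views agree to a few pixels. I'll move above the mouth-up cup.

```bash
R="0.327 0.538 -0.04 0 0 0"; python3 -m crank '0.327 0.538 -0.04 0 0 0;0.327 0.538 -0.04 0 0 0;0.327 0.538 -0.04 0 0 0;0.327 0.538 -0.04 0 0 0;0.327 0.538 -0.04 0 0 0;0.327 0.538 -0.04 0 0 0;0.327 0.538 -0.04 0 0 0;0.327 0.538 -0.04 0 0 0;0.327 0.538 -0.04 0 0 0;0.327 0.538 -0.04 0 0 0;0.327 0.538 -0.04 0 0 0;0.327 0.538 -0.04 0 0 0' 100 20
```

```text
time: 1.1
tool_pos: [400.9, -128.8, 173.0]
tcp_rot: [1.025, 1.318, -1.023]
wrist_force: [1.4, -0.8, 0.3]
finger_gap: 94.0
```

```bash
python3 -m crank '0.068 0.11 -0.01 0 0 0;0.068 0.11 -0.01 0 0 0;0.068 0.11 -0.01 0 0 0;0.068 0.11 -0.01 0 0 0;0.068 0.11 -0.01 0 0 0;0.068 0.11 -0.01 0 0 0;0.068 0.11 -0.01 0 0 0'
cat > look.py <<'E'
import sys; from h import *
def look(name,tag):
    s=manip.get_state(); T=pose(s); im=grab_frame("wrist"); cv2.imwrite(f"pics/{tag}.png",im[:,:,::-1]); np.save(f"pics/{tag}.npy",T); return s,im,T
if __name__=="__main__": s,_,T=look("wrist",sys.argv[1]); print(s["time"],s["tool_pos"],s["wrist_force"])
E
python3 look.py w1
```

```text
time: 1.68
tool_pos: [468.0, -19.9, 162.9]
tcp_rot: [1.025, 1.318, -1.025]
wrist_force: [0.5, 0.0, 0.5]
finger_gap: 94.2
1.6833 [468.  -19.9 162.9] [0.5 0.  0.5]
```

View pics/w1.png

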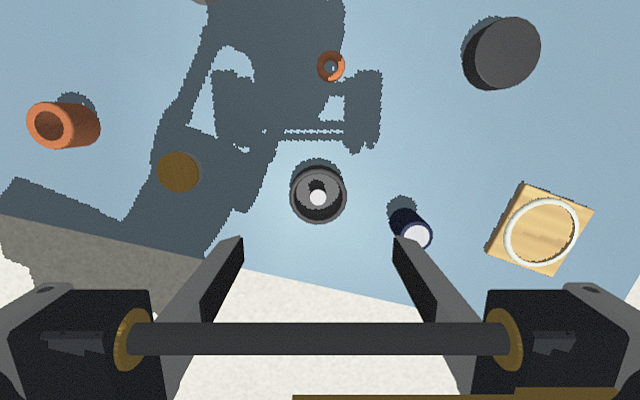

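Wrist view: mouth-up cup at (318,194), post end (318,197). Capacitor (415,235), nest ring (541,232), mouth-down cup (508,52), coil (50,125). Next I fit circles in this picture.

```bash
cat >> h.py <<'E'
def circ(P):
    A=np.c_[2*P[:,:2],np.ones(len(P))]; s=np.linalg.lstsq(A,(P[:,:2]**2).sum(1),rcond=None)[0]
    return s[:2],2*np.sqrt(s[2]+s[0]**2+s[1]**2)
def fit(im,T,mask,roi,z,n="wrist",hull=True):
    x0,y0,x1,y1=roi; m=np.zeros(mask.shape,np.uint8); m[y0:y1,x0:x1]=mask[y0:y1,x0:x1]
    m=cv2.morphologyEx(m,cv2.MORPH_OPEN,np.ones((2,2)))
    k=max(cv2.findContours(m,cv2.RETR_EXTERNAL,cv2.CHAIN_APPROX_NONE)[0],key=cv2.contourArea)
    if hull: k=cv2.convexHull(k)
    c,M=cam(n,T); P=ray(c,M,k[:,0,:],z); ctr,d=circ(P)
    return ctr,d,np.abs(np.hypot(*(P[:,:2]-ctr).T)-d/2).max()
E
python3 - <<'E'
from h import *
im=cv2.imread("pics/w1.png")[:,:,::-1]; T=np.load("pics/w1.npy"); a=im.astype(int); br=a[:,:,2]-a[:,:,0]; g=a.mean(2)
for t in (60,75,90): print("rim",t,fit(im,T,((abs(br)<15)&(g>t)).astype(np.uint8),(285,155,352,228),28))
print("post",fit(im,T,((abs(br)<15)&(g>170)).astype(np.uint8),(300,180,335,215),27.5))
print("ring",fit(im,T,((abs(br)<40)&(g>170)).astype(np.uint8),(490,185,590,280),14))
for t in (65,75,80): print("down",t,fit(im,T,((abs(br)<15)&(g>t)).astype(np.uint8),(450,5,560,100),28))
print(im[52,440:550:6].tolist()); print(im[150:230:4,318].tolist())
E
```

```text
rim 60 (array([467.7, -21.3]), np.float64(60.075308337634), np.float64(0.48395452598816036))
rim 75 (array([467.3, -21.5]), np.float64(59.470892220361804), np.float64(0.6253588326272883))
rim 90 (array([467.5, -21.7]), np.float64(57.72559090018093), np.float64(0.6914351620638435))
post (array([467. , -21.4]), np.float64(17.014596199816165), np.float64(0.23015172261976602))
ring (array([ 484.3, -280.1]), np.float64(83.26239994873876), np.float64(1.4332147947145586))
down 65 (array([ 644.4, -158.4]), np.float64(60.29277517786356), np.float64(0.6005506146592552))
down 75 (array([ 644.3, -158.1]), np.float64(59.080462764256126), np.float64(0.906267862959723))
down 80 (array([ 639.5, -152.4]), np.float64(47.930402456143995), np.float64(11.126648116634266))
[[153, 181, 198], [153, 181, 197], [153, 182, 202], [157, 186, 202], [45, 46, 47], [41, 36, 33], [82, 79, 78], [81, 80, 82], [82, 83, 84], [80, 80, 81], [76, 77, 79], [84, 83, 85], [84, 83, 84], [79, 77, 78], [82, 82, 84], [79, 78, 76], [78, 77, 79], [150, 179, 195], [147, 177, 191]]
[[178, 204, 217], [181, 209, 221], [63, 72, 80], [78, 91, 98], [34, 33, 31], [98, 100, 101], [123, 122, 124], [126, 126, 126], [46, 44, 47], [45, 42, 43], [239, 239, 238], [230, 230, 229], [230, 228, 229], [229, 229, 230], [116, 116, 117], [28, 26, 25], [43, 39, 43], [42, 38, 41], [103, 106, 104], [183, 208, 222]]
```

```bash
python3 -m crank '-0.0007 -0.0014 -0.05 0 0 0;-0.0007 -0.0014 -0.09 0 0 0;-0.0007 -0.0014 -0.125 0 0 0;-0.0007 -0.0014 -0.145 0 0 0;-0.0007 -0.0014 -0.151 0 0 0;-0.0007 -0.0014 -0.1545 0 0 0;-0.0007 -0.0014 -0.1545 0 0 0;-0.0007 -0.0014 -0.1545 0 0 0' 100 25
python3 -m crank '0 0 0 0 0 0;0 0 0 0 0 0;0 0 0 0 0 0;0 0 0 0 0 0;0 0 0 0 0 0;0 0 0 0 0 0;0 0 0 0 0 0;0 0 0 0 0 0' 50 25
```

```text
time: 2.4
tool_pos: [468.8, -22.4, 10.0]
tcp_rot: [1.027, 1.314, -1.025]
wrist_force: [0.8, -0.1, 0.7]
finger_gap: 94.1
time: 3.07
tool_pos: [468.8, -22.0, 10.3]
tcp_rot: [1.028, 1.314, -1.024]
wrist_force: [-0.7, 2.0, 5.8]
finger_gap: 62.0
```

```bash
python3 -m crank '0 0 0.02 0 0 0;0 0 0.06 0 0 0;0 0 0.10 0 0 0;0 0 0.13 0 0 0;0.003 -0.03 0.14 0 0 0;0.005 -0.07 0.14 0 0 0;0.008 -0.11 0.14 0 0 0;0.01 -0.15 0.14 0 0 0;0.0132 -0.19 0.14 0 0 0;0.0162 -0.23 0.14 0 0 0;0.0172 -0.25 0.14 0 0 0;0.0172 -0.2577 0.14 0 0 0' 50 25
python3 -m crank '0 0 0 0 0 0;0 0 0 0 0 0;0 0 0 0 0 0'
python3 look.py w2
```

```text
time: 4.07
tool_pos: [485.7, -283.6, 149.1]
tcp_rot: [1.029, 1.313, -1.028]
wrist_force: [0.2, 0.8, -1.3]
finger_gap: 61.8
time: 4.32
tool_pos: [485.1, -281.9, 148.6]
tcp_rot: [1.029, 1.315, -1.027]
wrist_force: [0.6, 0.8, -2.0]
finger_gap: 61.8
4.3167 [ 485.1 -281.9  148.6] [ 0.6  0.8 -2. ]
```

View pics/w2.png

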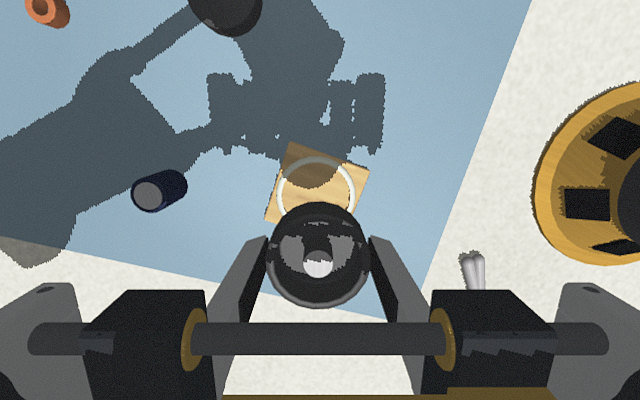

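The cup is held, with its post at (318,262). The ring's upper arc shows at about (317,187). I measure both from this picture.

Run:
```python
from h import *
im=cv2.imread("pics/w2.png")[:,:,::-1]; T=np.load("pics/w2.npy"); a=im.astype(int); br=a[:,:,2]-a[:,:,0]; g=a.mean(2)
print("tool",T[:3,3])
print("post",fit(im,T,((abs(br)<15)&(g>120)).astype(np.uint8),(300,240,336,282),165.8))
# ring outer edge left/right of shadow: radial scan from ring centre
c,M=cam("wrist",T); m=((abs(br)<40)&(g>170)).astype(np.uint8)
m[:150]=0;m[205:]=0;m[:,:270]=0;m[:,365:]=0
ys,xs=np.nonzero(m); P=ray(c,M,np.c_[xs,ys],14)[:,:2]
ctr=np.array([484.3,-280.1])
for _ in range(8):
    d=P-ctr; r=np.hypot(*d.T); ok=(r>32)&(r<44); an=np.round(np.degrees(np.arctan2(d[:,1],d[:,0]))/3)
    Q=np.array([[P[ok&(an==k)][np.argmax(r[ok&(an==k)])],P[ok&(an==k)][np.argmin(r[ok&(an==k)])]] for k in np.unique(an[ok])])
    mid=Q.mean(1); ctr,D=circ(mid)
print("ring mid",ctr,D,len(mid));
```

```text
tool [ 485.1 -281.9  148.6]
post (array([ 483.1, -283.5]), np.float64(16.003024075181326), np.float64(3.0179843594375404))
ring mid [ 485.9 -279.5] 77.57236630926884 40
```

```bash
python3 -m crank '0.0019 0.0029 -0.02 0 0 0;0.0019 0.0029 -0.05 0 0 0;0.0019 0.0029 -0.08 0 0 0;0.0019 0.0029 -0.1 0 0 0;0.0019 0.0029 -0.112 0 0 0;0.0019 0.0029 -0.116 0 0 0;0.0019 0.0029 -0.116 0 0 0;0.0019 0.0029 -0.116 0 0 0;0.0019 0.0029 -0.116 0 0 0'
python3 look.py w3
```

```text
time: 5.12
tool_pos: [488.3, -279.0, 34.2]
tcp_rot: [1.028, 1.312, -1.026]
wrist_force: [0.1, 0.1, -2.1]
finger_gap: 62.4
5.1167 [ 488.3 -279.    34.2] [ 0.1  0.1 -2.1]
```

View pics/w3.png

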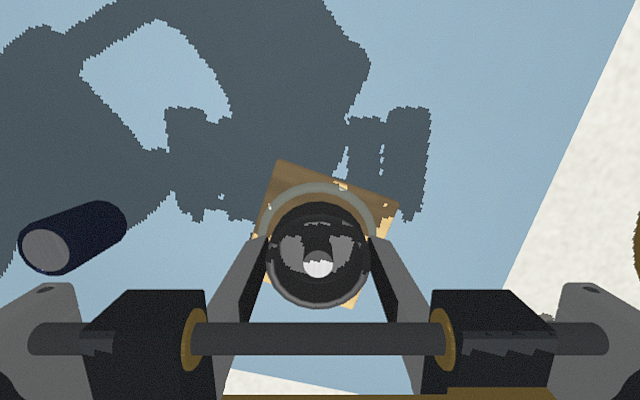

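The cup hangs centred over the ring. I lower it slowly the last 14 mm.

```bash
python3 -m crank '-0.001 0 -0.003 0 0 0;-0.001 0 -0.006 0 0 0;-0.001 0 -0.008 0 0 0;-0.001 0 -0.01 0 0 0;-0.001 0 -0.011 0 0 0;-0.001 0 -0.012 0 0 0;-0.001 0 -0.0125 0 0 0;-0.001 0 -0.013 0 0 0;-0.001 0 -0.0135 0 0 0;-0.001 0 -0.0135 0 0 0'
```

```text
time: 6.0
tool_pos: [487.2, -279.2, 20.6]
tcp_rot: [1.028, 1.312, -1.026]
wrist_force: [0.8, -0.0, -2.3]
finger_gap: 62.6
```

```bash
python3 -m crank '0 0 -0.0005 0 0 0;0 0 -0.001 0 0 0;0 0 -0.001 0 0 0'
```

```text
time: 6.25
tool_pos: [487.3, -279.3, 20.4]
tcp_rot: [1.028, 1.312, -1.026]
wrist_force: [-1.4, 0.8, 3.6]
finger_gap: 62.3
```

```bash
python3 -m crank '0 0 0 0 0 0;0 0 0 0 0 0;0 0 0 0 0 0;0 0 0 0 0 0;0 0 0.005 0 0 0;0 0 0.03 0 0 0;0 0 0.07 0 0 0;0 0 0.11 0 0 0;0 0 0.14 0 0 0;0 0 0.14 0 0 0;0 0 0.14 0 0 0' 100
python3 look.py w4
python3 - <<'E'
from h import *
im=cv2.imread("pics/w4.png")[:,:,::-1]; T=np.load("pics/w4.npy"); a=im.astype(int); br=a[:,:,2]-a[:,:,0]; g=a.mean(2)
print(proj(*cam("wrist",T),[485.5,-279.7,37.5]))
print("post",fit(im,T,((abs(br)<15)&(g>150)).astype(np.uint8),(300,160,336,240),37.5))
print("ring",fit(im,T,((abs(br)<40)&(g>150)).astype(np.uint8),(260,130,380,270),14))
E
```

```text
time: 7.17
tool_pos: [488.4, -280.1, 162.7]
tcp_rot: [1.027, 1.307, -1.025]
wrist_force: [-1.3, -0.3, -0.2]
finger_gap: 94.0
7.1667 [ 488.4 -280.1  162.7] [-1.3 -0.3 -0.2]
[[315.6 202.9]]
post (array([ 486. , -281.1]), np.float64(17.399610589631166), np.float64(0.20312312174308467))
ring (array([ 485.2, -280.9]), np.float64(83.30987610787237), np.float64(0.743331743258338))
```

View pics/w4.png

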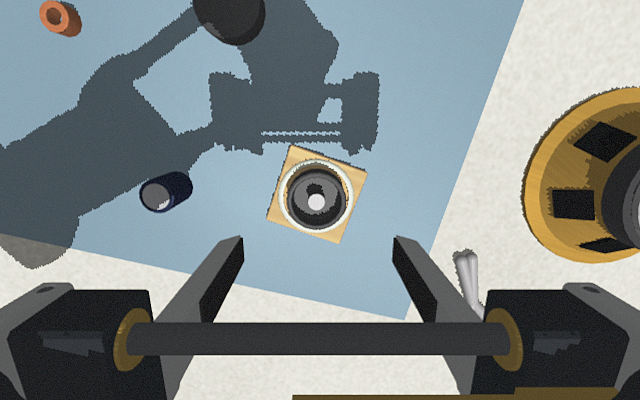

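The cup sits concentric in the ring to under 1 mm: post (316,201), ring (316,198). On to the coil.

```bash
python3 -m crank '-0.012 0.52 0.01 0 0 0;-0.012 0.52 0.01 0 0 0;-0.012 0.52 0.01 0 0 0;-0.012 0.52 0.01 0 0 0;-0.012 0.52 0.01 0 0 0;-0.012 0.52 0.01 0 0 0;-0.012 0.52 0.01 0 0 0;-0.012 0.52 0.01 0 0 0;-0.012 0.52 0.01 0 0 0;-0.012 0.52 0.01 0 0 0;-0.012 0.52 0.01 0 0 0;-0.012 0.52 0.01 0 0 0' - 25
python3 -m crank '-0.001 0.06 0.001 0 0 0;-0.001 0.06 0.001 0 0 0;-0.001 0.06 0.001 0 0 0;-0.001 0.06 0.001 0 0 0;-0.001 0.06 0.001 0 0 0'
python3 look.py w5
```

```text
time: 8.22
tool_pos: [473.7, 222.1, 168.2]
tcp_rot: [1.025, 1.313, -1.029]
wrist_force: [0.7, 0.1, 0.1]
finger_gap: 93.5
time: 8.63
tool_pos: [471.8, 280.8, 167.6]
tcp_rot: [1.022, 1.314, -1.032]
wrist_force: [-0.5, 0.8, -0.1]
finger_gap: 94.1
8.6333 [471.8 280.8 167.6] [-0.5  0.8 -0.1]
```

View pics/w5.png

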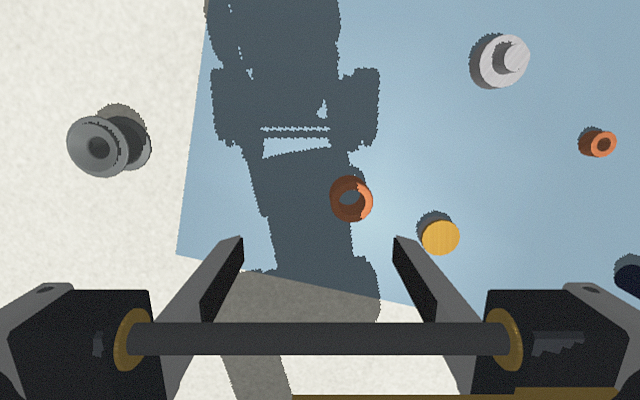

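Coil at (351,198), half in shadow; weight at (505,60) with its knob at (517,55).

Run:
```python
from h import *
im=cv2.imread("pics/w5.png")[:,:,::-1]; T=np.load("pics/w5.npy"); a=im.astype(int); br=a[:,:,2]-a[:,:,0]; g=a.mean(2)
m=(br<-20).astype(np.uint8)
print("coil outer",fit(im,T,m,(315,165,390,235),42))
inv=1-m; 
c,M=cam("wrist",T)
k=cv2.findContours(inv[165:235,315:390],cv2.RETR_LIST,cv2.CHAIN_APPROX_NONE,offset=(315,165))[0]
for q in k:
    if 100<cv2.contourArea(q)<1200:
        P=ray(c,M,cv2.convexHull(q)[:,0,:],42); print("hole",circ(P))
for t in (170,200,215): print("knob",t,fit(im,T,((abs(br)<15)&(g>t)).astype(np.uint8),(495,30,540,80),42))
print("disc",fit(im,T,((abs(br)<15)&(g>150)).astype(np.uint8),(470,25,540,100),22))
cv2.imwrite("pics/w5c.png",cv2.resize(im[165:235,315:395,::-1],None,fx=5,fy=5,interpolation=0))
```

```text
coil outer (array([479.6, 245.9]), np.float64(47.68634172382932), np.float64(2.9028926023008097))
hole (array([481.4, 249.1]), np.float64(18.274021729188423))
knob 170 (array([640. , 144.4]), np.float64(40.66934700801463), np.float64(2.008772757795473))
knob 200 (array([636.5, 143.4]), np.float64(1.2492511630354342), np.float64(0.054726172736581424))Traceback (most recent call last):
  File "<stdin>", line 11, in <module>
  File "h.py", line 22, in fit
    k=max(cv2.findContours(m,cv2.RETR_EXTERNAL,cv2.CHAIN_APPROX_NONE)[0],key=cv2.contourArea)
ValueError: max() iterable argument is empty
```

```bash
python3 -m crank '0.005 -0.037 -0.03 0 0 0;0.005 -0.037 -0.03 0 0 0;0.005 -0.037 -0.03 0 0 0;0.005 -0.037 -0.03 0 0 0;0.005 -0.037 -0.03 0 0 0'
python3 look.py w6
python3 - <<'E'
from h import *
im=cv2.imread("pics/w6.png")[:,:,::-1]; T=np.load("pics/w6.npy"); a=im.astype(int); br=a[:,:,2]-a[:,:,0]
c,M=cam("wrist",T); u,v=proj(c,M,[478,244,42])[0].astype(int); print(u,v)
print("coil outer",fit(im,T,(br<-20).astype(np.uint8),(u-50,v-50,u+50,v+50),42))
cv2.imwrite("pics/w6c.png",cv2.resize(im[v-50:v+50,u-60:u+60,::-1],None,fx=4,fy=4,interpolation=0))
E
```

```text
time: 9.1
tool_pos: [477.9, 243.7, 138.9]
tcp_rot: [1.026, 1.313, -1.032]
wrist_force: [-0.5, 0.6, 0.3]
finger_gap: 94.2
9.1 [477.9 243.7 138.9] [-0.5  0.6  0.3]
316 206
coil outer (array([479.7, 244.7]), np.float64(47.00623230059022), np.float64(2.40222032440456))
```

View pics/w6c.png

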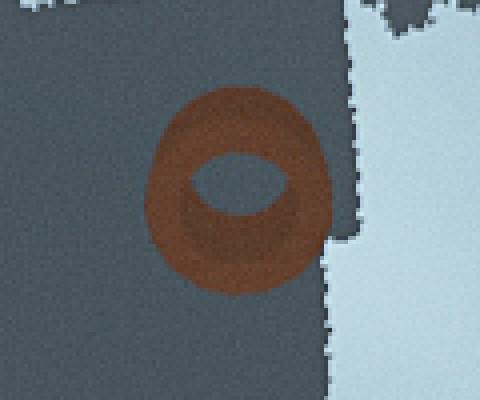

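The crop shows the coil's top ring, with the left, right and lower edges at x 145 and 332, y 295. Wall shows only at the top, so I fit the lower half alone.

Run:
```python
from h import *
im=cv2.imread("pics/w6.png")[:,:,::-1]; T=np.load("pics/w6.npy"); a=im.astype(int); br=a[:,:,2]-a[:,:,0]
c,M=cam("wrist",T); m=np.zeros(br.shape,np.uint8); m[156:256,256:376]=br[156:256,256:376]<-12
k=max(cv2.findContours(m,0,cv2.CHAIN_APPROX_NONE)[0],key=cv2.contourArea)[:,0,:]
for v0 in (206,210): print(circ(ray(c,M,k[k[:,1]>v0],42)))
```

```text
(array([477.4, 245.2]), np.float64(42.92848689426669))
(array([477.4, 245.2]), np.float64(42.943676557121044))
```

```bash
python3 -m crank '-0.0008 0.0012 -0.03 0 0 0;-0.0008 0.0012 -0.065 0 0 0;-0.0008 0.0012 -0.095 0 0 0;-0.0008 0.0012 -0.108 0 0 0;-0.0008 0.0012 -0.115 0 0 0;-0.0008 0.0012 -0.115 0 0 0;-0.0008 0.0012 -0.115 0 0 0;-0.0008 0.0012 -0.115 0 0 0' 100 30
python3 -m crank '0 0 0 0 0 0;0 0 0 0 0 0;0 0 0 0 0 0;0 0 0 0 0 0;0 0 0 0 0 0;0 0 0 0 0 0;0 0 0 0 0 0;0 0 0 0 0 0' 30 30
```

```text
time: 9.82
tool_pos: [478.5, 246.0, 25.6]
tcp_rot: [1.027, 1.311, -1.028]
wrist_force: [-0.3, 0.7, 0.2]
finger_gap: 93.9
time: 10.48
tool_pos: [478.5, 245.9, 25.5]
tcp_rot: [1.027, 1.311, -1.028]
wrist_force: [-0.3, -0.2, -0.7]
finger_gap: 44.7
```

```bash
python3 -m crank '0 0 0.02 0 0 0;0 0 0.06 0 0 0;0 0 0.10 0 0 0;0 -0.02 0.12 0 0 0;0.001 -0.06 0.12 0 0 0;0.002 -0.10 0.12 0 0 0;0.002 -0.14 0.12 0 0 0;0.003 -0.18 0.12 0 0 0;0.004 -0.22 0.12 0 0 0;0.004 -0.26 0.12 0 0 0;0.005 -0.28 0.12 0 0 0;0.005 -0.28 0.12 0 0 0'
python3 -m crank '0.0037 -0.246 0 0 0 0;0.0037 -0.246 0 0 0 0;0.0037 -0.246 0 0 0 0;0.0037 -0.246 0 0 0 0;0.0037 -0.246 0 0 0 0;0.0037 -0.246 0 0 0 0;0.0037 -0.246 0 0 0 0;0.0037 -0.246 0 0 0 0;0.0037 -0.246 0 0 0 0;0.0037 -0.246 0 0 0 0'
```

```text
time: 11.48
tool_pos: [483.5, -38.2, 145.2]
tcp_rot: [1.029, 1.308, -1.033]
wrist_force: [0.1, 0.2, -1.8]
finger_gap: 44.1
time: 12.32
tool_pos: [487.0, -282.2, 144.8]
tcp_rot: [1.029, 1.311, -1.032]
wrist_force: [-0.1, 0.4, -2.0]
finger_gap: 44.3
```

```bash
python3 -m crank '0.0004 0.0012 -0.03 0 0 0;0.0004 0.0012 -0.055 0 0 0;0.0004 0.0012 -0.071 0 0 0;0.0004 0.0012 -0.071 0 0 0;0.0004 0.0012 -0.071 0 0 0;0.0004 0.0012 -0.071 0 0 0'
python3 look.py w7
python3 - <<'E'
from h import *
im=cv2.imread("pics/w7.png")[:,:,::-1]; T=np.load("pics/w7.npy"); a=im.astype(int); br=a[:,:,2]-a[:,:,0]; zt=T[2,3]+16.5
c,M=cam("wrist",T); u,v=proj(c,M,[486,-281,zt])[0].astype(int); m=np.zeros(br.shape,np.uint8); m[v-60:v+60,u-60:u+60]=br[v-60:v+60,u-60:u+60]<-15
k=max(cv2.findContours(m,0,cv2.CHAIN_APPROX_NONE)[0],key=cv2.contourArea)[:,0,:]
print(u,v,circ(ray(c,M,k[k[:,1]>v+2],zt)),k.min(0),k.max(0))
cv2.imwrite("pics/w7c.png",cv2.resize(im[v-100:v+60,u-100:u+100,::-1],None,fx=3,fy=3))
E
```

```text
time: 12.82
tool_pos: [488.4, -280.5, 75.0]
tcp_rot: [1.028, 1.309, -1.03]
wrist_force: [-0.1, -0.2, -1.6]
finger_gap: 44.4
12.8167 [ 488.4 -280.5   75. ] [-0.1 -0.2 -1.6]
317 266 (array([ 487.3, -281.1]), np.float64(42.467925454173844)) [280 210] [355 297]
```

View pics/w7c.png

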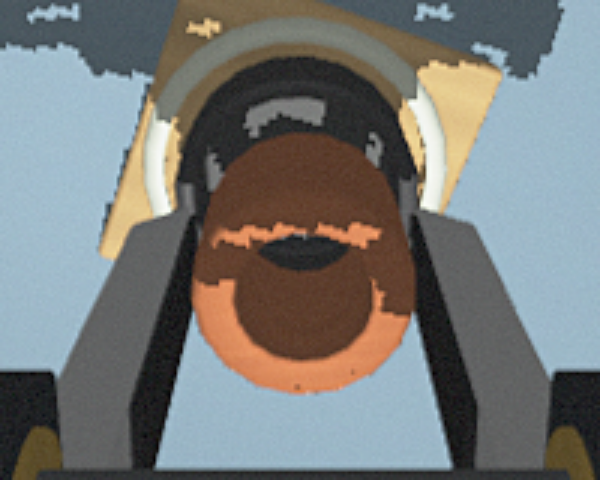

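Coil centre is (487.3,−281.1), 1.3 mm too far in x. I correct that and lower it in stages.

```bash
python3 -m crank '-0.0012 0 0 0 0 0;-0.0012 0 -0.005 0 0 0;-0.0012 0 -0.008 0 0 0;-0.0013 0 -0.011 0 0 0;-0.0013 0 -0.014 0 0 0;-0.0013 0 -0.017 0 0 0;-0.0013 0 -0.02 0 0 0;-0.0013 0 -0.023 0 0 0;-0.0013 0 -0.025 0 0 0;-0.0013 0 -0.025 0 0 0'
```

```text
time: 13.7
tool_pos: [487.1, -280.8, 49.7]
tcp_rot: [1.028, 1.309, -1.031]
wrist_force: [0.1, 0.0, -0.9]
finger_gap: 44.4
```

```bash
python3 -m crank '0 0 -0.002 0 0 0;0 0 -0.004 0 0 0;0 0 -0.005 0 0 0;0 0 -0.006 0 0 0;0 0 -0.007 0 0 0;0 0 -0.0075 0 0 0;0 0 -0.008 0 0 0;0 0 -0.0085 0 0 0;0 0 -0.0085 0 0 0'
```

```text
time: 14.45
tool_pos: [487.2, -280.8, 41.5]
tcp_rot: [1.028, 1.309, -1.031]
wrist_force: [0.2, 2.1, 1.2]
finger_gap: 44.2
```

```bash
python3 -m crank '0 0 0 0 0 0;0 0 0 0 0 0;0 0 0 0 0 0;0 0 0 0 0 0;0 0 0.01 0 0 0;0 0 0.03 0 0 0;0 0 0.07 0 0 0;0 0 0.11 0 0 0;0 0 0.12 0 0 0;0 0 0.12 0 0 0;0 0 0.12 0 0 0' 100
python3 look.py w8
python3 - <<'E'
from h import *
im=cv2.imread("pics/w8.png")[:,:,::-1]; T=np.load("pics/w8.npy"); a=im.astype(int); br=a[:,:,2]-a[:,:,0]; zt=58
c,M=cam("wrist",T); u,v=proj(c,M,[486,-281,zt])[0].astype(int)
cv2.imwrite("pics/w8c.png",cv2.resize(im[v-60:v+60,u-75:u+75,::-1],None,fx=4,fy=4,interpolation=0))
m=(br<-15).astype(np.uint8)
for r in (30,): 
    mm=np.zeros_like(m); cv2.circle(mm,(u,v),r,1,-1); mm&=m
    k=max(cv2.findContours(mm,0,cv2.CHAIN_APPROX_NONE)[0],key=cv2.contourArea)[:,0,:]
    print(u,v,circ(ray(c,M,k[k[:,1]>v],zt)),k.min(0),k.max(0))
E
```

```text
time: 15.37
tool_pos: [487.1, -280.8, 161.9]
tcp_rot: [1.028, 1.308, -1.03]
wrist_force: [-0.5, -0.3, -0.2]
finger_gap: 93.7
15.3667 [ 487.1 -280.8  161.9] [-0.5 -0.3 -0.2]
316 206 (array([ 486.4, -281.5]), np.float64(43.7835849625222)) [294 177] [340 228]
```

View pics/w8c.png

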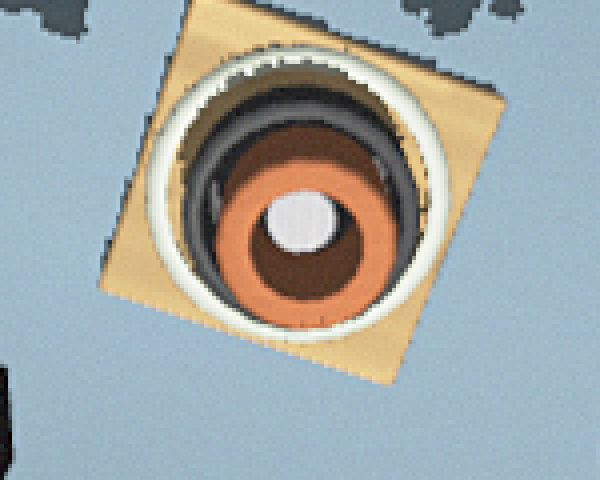

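The coil stands upright around the post, at (486.4,−281.5) against the cup's (486.0,−281.1). Now the second cup.

```bash
python3 -m crank '0.157 0.122 -0.01 0 0 0;0.157 0.122 -0.01 0 0 0;0.157 0.122 -0.01 0 0 0;0.157 0.122 -0.01 0 0 0;0.157 0.122 -0.01 0 0 0;0.157 0.122 -0.01 0 0 0;0.157 0.122 -0.01 0 0 0;0.157 0.122 -0.01 0 0 0;0.157 0.122 -0.01 0 0 0' 100 25
python3 look.py w9
python3 - <<'E'
from h import *
im=cv2.imread("pics/w9.png")[:,:,::-1]; T=np.load("pics/w9.npy"); a=im.astype(int); br=a[:,:,2]-a[:,:,0]; g=a.mean(2)
c,M=cam("wrist",T); u,v=proj(c,M,[644.3,-158.2,28])[0].astype(int); print(u,v,[im[v+d,u].tolist() for d in range(-45,46,5)])
m=np.zeros(br.shape,np.uint8); m[v-45:v+45,u-50:u+50]=(abs(br)[v-45:v+45,u-50:u+50]<8)
k=max(cv2.findContours(m,0,cv2.CHAIN_APPROX_NONE)[0],key=cv2.contourArea)[:,0,:]
for o in (0,3): print(circ(ray(c,M,k[k[:,1]>v+o],28)),k.min(0),k.max(0))
E
```

```text
time: 16.17
tool_pos: [641.7, -158.9, 149.4]
tcp_rot: [1.028, 1.313, -1.033]
wrist_force: [-0.1, 0.2, -0.6]
finger_gap: 94.2
16.1667 [ 641.7 -158.9  149.4] [-0.1  0.2 -0.6]
316 197 [[177, 206, 219], [71, 84, 90], [68, 84, 85], [88, 91, 89], [114, 113, 113], [119, 120, 119], [121, 119, 120], [119, 119, 116], [124, 123, 125], [122, 122, 123], [124, 120, 122], [122, 122, 123], [120, 122, 118], [120, 120, 122], [116, 116, 116], [176, 204, 218], [175, 204, 217], [175, 201, 215], [175, 202, 217]]
(array([ 646.4, -157.4]), np.float64(59.21698305436662)) [287 163] [346 223]
(array([ 646.5, -157.4]), np.float64(59.36669964263897)) [287 163] [346 223]
```

Run:
```python
from h import *
im=cv2.imread("pics/w9.png")[:,:,::-1]; T=np.load("pics/w9.npy"); a=im.astype(int); br=a[:,:,2]-a[:,:,0]; g=a.mean(2)
for t in (95,102,108): print(t,fit(im,T,((abs(br)<12)&(g>t)).astype(np.uint8),(270,150,366,240),28))
c,M=cam("top"); b=cv2.imread("pics/top0.png").astype(int); m=(abs(b[:,:,0]-b[:,:,2])<12).astype(np.uint8)
print(fit(b,None,m,(375,120,422,165),28,"top"))
```

```text
95 (array([ 644.9, -158.8]), np.float64(59.14804064934781), np.float64(0.49089065257341247))
102 (array([ 644.9, -159. ]), np.float64(58.72486799647152), np.float64(0.5570207245112009))
108 (array([ 644.9, -159. ]), np.float64(58.231385593663504), np.float64(0.7138903114260238))
(array([ 641.9, -156.6]), np.float64(62.00228069777961), np.float64(1.2193562765126273))
```

```bash
python3 -m crank '0.0025 0 -0.03 0 0 0;0.0025 0 -0.07 0 0 0;0.0025 0 -0.105 0 0 0;0.0025 0 -0.125 0 0 0;0.0025 0 -0.135 0 0 0;0.0025 0 -0.1405 0 0 0;0.0025 0 -0.1405 0 0 0;0.0025 0 -0.1405 0 0 0' 100 25
python3 -m crank '0 0 0 0 0 0;0 0 0 0 0 0;0 0 0 0 0 0;0 0 0 0 0 0;0 0 0 0 0 0;0 0 0 0 0 0;0 0 0 0 0 0;0 0 0 0 0 0' 50 25
```

```text
time: 16.88
tool_pos: [645.3, -160.0, 10.9]
tcp_rot: [1.029, 1.309, -1.033]
wrist_force: [0.5, 0.9, -0.1]
finger_gap: 94.0
time: 17.55
tool_pos: [645.3, -159.4, 11.3]
tcp_rot: [1.03, 1.309, -1.032]
wrist_force: [-1.3, 2.9, 5.4]
finger_gap: 61.8
```

```bash
python3 -m crank '0 0 0.02 0 0 0;0 0 0.06 0 0 0;0 0 0.10 0 0 0;-0.015 -0.011 0.12 0 0 0;-0.045 -0.034 0.12 0 0 0;-0.075 -0.057 0.12 0 0 0;-0.105 -0.08 0.12 0 0 0;-0.135 -0.103 0.12 0 0 0;-0.15 -0.115 0.12 0 0 0;-0.1589 -0.1217 0.12 0 0 0;-0.1589 -0.1217 0.12 0 0 0;-0.1589 -0.1217 0.12 0 0 0'
python3 look.py w10
python3 - <<'E'
from h import *
im=cv2.imread("pics/w10.png")[:,:,::-1]; T=np.load("pics/w10.npy"); a=im.astype(int); br=a[:,:,2]-a[:,:,0]; g=a.mean(2); zt=T[2,3]+16.7
c,M=cam("wrist",T); u,v=proj(c,M,[486,-281,zt])[0].astype(int); print(u,v,[g[v+d,u].astype(int) for d in range(-70,71,5)],[g[v,u+d].astype(int) for d in range(-70,71,5)])
cv2.imwrite("pics/w10c.png",cv2.resize(im[v-120:v+70,u-120:u+120,::-1],None,fx=3,fy=3))
E
```

```text
time: 18.55
tool_pos: [486.8, -281.1, 131.0]
tcp_rot: [1.032, 1.309, -1.032]
wrist_force: [0.1, -0.6, -2.2]
finger_gap: 61.6
18.55 [ 486.8 -281.1  131. ] [ 0.1 -0.6 -2.2]
316 263 [np.int64(69), np.int64(67), np.int64(42), np.int64(44), np.int64(52), np.int64(39), np.int64(40), np.int64(42), np.int64(44), np.int64(44), np.int64(123), np.int64(94), np.int64(45), np.int64(45), np.int64(119), np.int64(108), np.int64(107), np.int64(106), np.int64(105), np.int64(102), np.int64(101), np.int64(98), np.int64(94), np.int64(179), np.int64(172), np.int64(225), np.int64(27), np.int64(52), np.int64(57)] [np.int64(99), np.int64(95), np.int64(28), np.int64(27), np.int64(68), np.int64(95), np.int64(101), np.int64(97), np.int64(103), np.int64(102), np.int64(108), np.int64(107), np.int64(109), np.int64(109), np.int64(119), np.int64(110), np.int64(112), np.int64(112), np.int64(115), np.int64(112), np.int64(112), np.int64(112), np.int64(111), np.int64(38), np.int64(47), np.int64(24), np.int64(31), np.int64(76), np.int64(98)]
```

View pics/w10c.png

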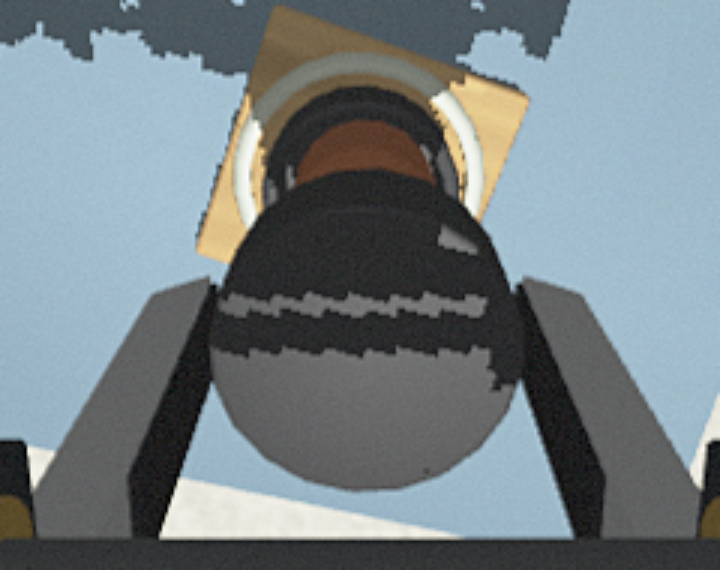

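Cup level in the jaws over the coil. I fit its visible lower edge with the known radius, validating the same method on the earlier cup pose.

```bash
cat > edge.py <<'E'
from h import *
from scipy.optimize import least_squares
def edge(tag,zt,ctr,r,w):
    im=cv2.imread(f"pics/{tag}.png"); T=np.load(f"pics/{tag}.npy"); g=cv2.cvtColor(im,6).astype(int)
    c,M=cam("wrist",T); u,v=proj(c,M,[*ctr,zt])[0]; pts=[]
    for x in range(int(u-w),int(u+w)+1,2):
        col=g[int(v)+10:int(v)+75,x]; i=np.argmax(np.diff(col)); pts.append((x,int(v)+10+i+0.5))
    P=ray(c,M,pts,zt)[:,:2]
    s=least_squares(lambda q:np.hypot(*(P-q).T)-r,ctr,loss="soft_l1")
    print(tag,s.x,"rel TCP",s.x-T[:2,3],"rms",np.sqrt((s.fun**2).mean()),"free",circ(P))
E
python3 - <<'E'
from edge import *
edge("w9",28,(645,-158.5),31,22); edge("w10",131+16.7,(486,-281),31,38)
E
```

```text
w9 [ 646.6 -157.2] rel TCP [4.9 1.7] rms 0.3239292708284001 free (array([ 645.7, -157.4]), np.float64(60.32438765262937))
w10 [ 488.9 -280.9] rel TCP [2.  0.2] rms 0.263879675055034 free (array([ 487.5, -281.2]), np.float64(59.48418272244863))
```

```bash
python3 -m crank '-0.001 0 -0.02 0 0 0;-0.001 0 -0.035 0 0 0;-0.001 0 -0.045 0 0 0;-0.001 0 -0.052 0 0 0;-0.001 0 -0.055 0 0 0;-0.001 0 -0.055 0 0 0;-0.001 0 -0.055 0 0 0;-0.001 0 -0.055 0 0 0'
python3 look.py w11
python3 - <<'E'
from edge import *
T=np.load("pics/w11.npy"); edge("w11",T[2,3]+16.7,(486,-281),30.3,38)
E
```

```text
time: 19.27
tool_pos: [487.1, -281.1, 76.8]
tcp_rot: [1.03, 1.307, -1.031]
wrist_force: [-0.6, 0.5, -1.6]
finger_gap: 61.6
19.2667 [ 487.1 -281.1   76.8] [-0.6  0.5 -1.6]
w11 [ 488.4 -281. ] rel TCP [1.3 0. ] rms 0.23648688740808263 free (array([ 487.9, -281.1]), np.float64(59.70031504818286))
```

```bash
python3 -m crank '-0.0014 0 0 0 0 0;-0.0014 0 -0.003 0 0 0;-0.0014 0 -0.006 0 0 0;-0.0014 0 -0.009 0 0 0;-0.0014 0 -0.012 0 0 0;-0.0014 0 -0.015 0 0 0;-0.0014 0 -0.018 0 0 0;-0.0014 0 -0.02 0 0 0;-0.0014 0 -0.02 0 0 0;-0.0014 0 -0.02 0 0 0'
python3 look.py w12
python3 - <<'E'
from edge import *
T=np.load("pics/w12.npy"); edge("w12",T[2,3]+16.7,(486,-281),30.3,38)
im=cv2.imread("pics/w12.png"); cv2.imwrite("pics/w12c.png",cv2.resize(im[130:330,200:430],None,fx=3,fy=3))
E
```

```text
time: 20.15
tool_pos: [485.5, -281.1, 56.7]
tcp_rot: [1.031, 1.308, -1.031]
wrist_force: [-0.7, 0.4, -1.8]
finger_gap: 61.8
20.15 [ 485.5 -281.1   56.7] [-0.7  0.4 -1.8]
w12 [ 486.8 -281.1] rel TCP [ 1.3 -0. ] rms 0.20275504809972902 free (array([ 486.3, -281.2]), np.float64(59.541971445936376))
```

View pics/w12c.png

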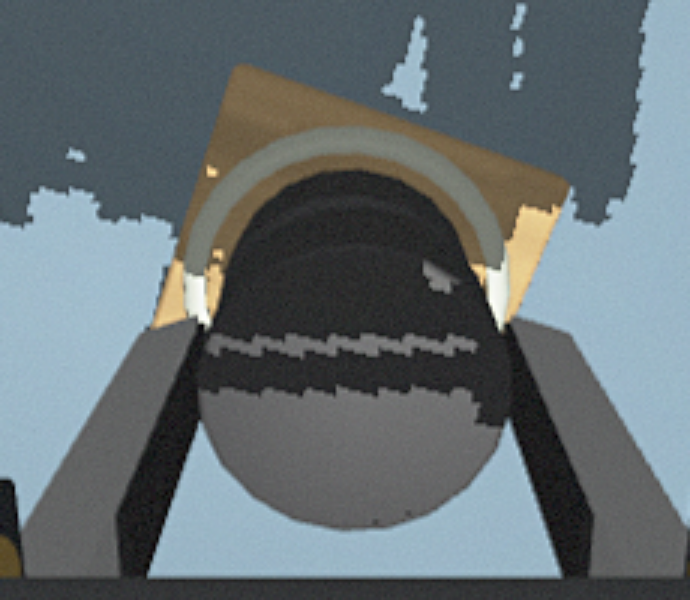

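The cup is over the coil with no side force. Lowering the last ~7.4 mm slowly.

```bash
python3 -m crank '0 0 -0.0015 0 0 0;0 0 -0.003 0 0 0;0 0 -0.004 0 0 0;0 0 -0.005 0 0 0;0 0 -0.0055 0 0 0;0 0 -0.006 0 0 0;0 0 -0.0065 0 0 0;0 0 -0.007 0 0 0;0 0 -0.0073 0 0 0;0 0 -0.0073 0 0 0'
```

```text
time: 21.03
tool_pos: [485.6, -281.1, 49.5]
tcp_rot: [1.031, 1.307, -1.031]
wrist_force: [-0.9, -0.3, -2.1]
finger_gap: 62.2
```

```bash
python3 -m crank '0 0 -0.0004 0 0 0;0 0 -0.0008 0 0 0;0 0 -0.0008 0 0 0;0 0 -0.0008 0 0 0'
```

```text
time: 21.37
tool_pos: [485.7, -281.2, 49.3]
tcp_rot: [1.03, 1.307, -1.031]
wrist_force: [-1.5, 0.9, 4.8]
finger_gap: 61.5
```

Contact exactly at the expected height (rim z 38.0). Release, lift, check.

```bash
python3 -m crank '0 0 0 0 0 0;0 0 0 0 0 0;0 0 0 0 0 0;0 0 0 0 0 0;0 0 0.005 0 0 0;0 0 0.03 0 0 0;0 0 0.07 0 0 0;0 0 0.11 0 0 0;0.02 0 0.13 0 0 0;0.02 0 0.13 0 0 0;0.02 0 0.13 0 0 0' 100
python3 look.py w13
python3 - <<'E'
from edge import *
im=cv2.imread("pics/w13.png")[:,:,::-1]; T=np.load("pics/w13.npy"); a=im.astype(int); br=a[:,:,2]-a[:,:,0]; g=a.mean(2)
c,M=cam("wrist",T); u,v=proj(c,M,[486,-281,66])[0].astype(int); print(u,v)
for t in (70,90,100): print(t,fit(im,T,((abs(br)<12)&(g>t)&(g<150)).astype(np.uint8),(u-45,v-35,u+45,v+45),66))
cv2.imwrite("pics/w13c.png",cv2.resize(im[v-60:v+60,u-75:u+75,::-1],None,fx=4,fy=4,interpolation=0))
s=grab_frame("side"); cv2.imwrite("pics/side1c.png",cv2.resize(s[90:160,310:410,::-1],None,fx=6,fy=6,interpolation=2))
E
```

```text
time: 22.28
tool_pos: [506.6, -281.6, 180.5]
tcp_rot: [1.029, 1.304, -1.03]
wrist_force: [-0.7, 0.3, -0.2]
finger_gap: 93.8
22.2833 [ 506.6 -281.6  180.5] [-0.7  0.3 -0.2]
311 222
70 (array([ 486. , -282.5]), np.float64(59.76140305901738), np.float64(0.3848039392236693))
90 (array([ 485.8, -282.6]), np.float64(59.259929991225405), np.float64(0.5068763794428293))
100 (array([ 486.1, -282.9]), np.float64(58.1999688445306), np.float64(0.6315530239347424))
```

View pics/w13c.png

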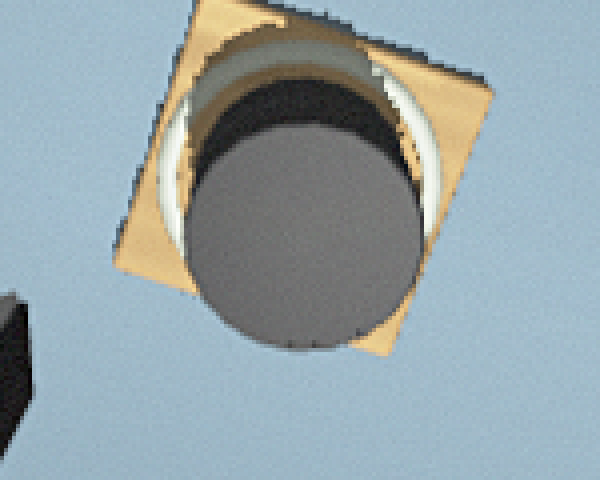

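The cup lies flat, but by vision and by kinematics it is about 1.5 mm off the lower one in y, the jaw direction. A gentle squeeze across the joint will line the two cups up.

```bash
python3 -m crank '-0.0206 0.0012 0 0 0 0;-0.021 0.0012 -0.03 0 0 0;-0.021 0.0012 -0.07 0 0 0;-0.021 0.0012 -0.105 0 0 0;-0.021 0.0012 -0.135 0 0 0;-0.021 0.0012 -0.152 0 0 0;-0.021 0.0012 -0.16 0 0 0;-0.021 0.0012 -0.16 0 0 0;-0.021 0.0012 -0.16 0 0 0' 100 10
python3 -m crank '0 0 0 0 0 0;0 0 0 0 0 0;0 0 0 0 0 0;0 0 0 0 0 0;0 0 0 0 0 0;0 0 0 0 0 0;0 0 0 0 0 0;0 0 0 0 0 0' 60 10
```

```text
time: 23.13
tool_pos: [482.6, -278.9, 17.2]
tcp_rot: [1.031, 1.313, -1.032]
wrist_force: [-0.6, -1.0, -0.2]
finger_gap: 94.0
time: 23.8
tool_pos: [483.3, -279.9, 18.0]
tcp_rot: [1.03, 1.31, -1.032]
wrist_force: [-0.5, -1.9, 4.3]
finger_gap: 62.9
```

```bash
python3 -m crank '0 0 0 0 0 0;0 0 0 0 0 0;0 0 0 0 0 0;0 0 0 0 0 0' 60 20
python3 -m crank '0 0 0 0 0 0;0 0 0 0 0 0;0 0 0 0 0 0;0 0 0 0 0 0;0 0 0.01 0 0 0;0 0 0.05 0 0 0;0 0 0.09 0 0 0;0 0 0.13 0 0 0;0.01 0 0.15 0 0 0;0.02 0 0.16 0 0 0;0.02 0 0.16 0 0 0;0.02 0 0.16 0 0 0' 100 25
python3 look.py w14
python3 - <<'E'
from edge import *
im=cv2.imread("pics/w14.png")[:,:,::-1]; T=np.load("pics/w14.npy"); a=im.astype(int); br=a[:,:,2]-a[:,:,0]; g=a.mean(2)
c,M=cam("wrist",T); u,v=proj(c,M,[486,-281,66])[0].astype(int); print(u,v)
for t in (70,90): print(t,fit(im,T,((abs(br)<12)&(g>t)&(g<150)).astype(np.uint8),(u-45,v-35,u+45,v+45),66))
E
```

```text
time: 24.13
tool_pos: [483.3, -279.9, 18.0]
tcp_rot: [1.03, 1.31, -1.032]
wrist_force: [0.1, -1.1, 2.1]
finger_gap: 62.5
time: 25.13
tool_pos: [503.3, -279.8, 178.6]
tcp_rot: [1.029, 1.309, -1.032]
wrist_force: [-1.0, -0.1, -0.7]
finger_gap: 94.0
25.1333 [ 503.3 -279.8  178.6] [-1.  -0.1 -0.7]
313 219
70 (array([ 485.8, -280.7]), np.float64(59.805184288912756), np.float64(0.6958239245252678))
90 (array([ 485.5, -280.7]), np.float64(59.110130599686116), np.float64(0.5868175126646378))
```

Both cups are aligned now, with the upper at (485.7,−280.7). To the weight.

```bash
python3 -m crank '0.137 0.415 0 0 0 0;0.137 0.415 0 0 0 0;0.137 0.415 0 0 0 0;0.137 0.415 0 0 0 0;0.137 0.415 0 0 0 0;0.137 0.415 0 0 0 0;0.137 0.415 0 0 0 0;0.137 0.415 0 0 0 0;0.137 0.415 0 0 0 0;0.137 0.415 0 0 0 0;0.137 0.415 0 0 0 0;0.137 0.415 0 0 0 0' 100 30
python3 -m crank '0 0.01 -0.02 0 0 0;0 0.01 -0.02 0 0 0;0 0.01 -0.02 0 0 0'
python3 look.py w15
python3 - <<'E'
from edge import *
im=cv2.imread("pics/w15.png"); T=np.load("pics/w15.npy")
c,M=cam("wrist",T); u,v=proj(c,M,[640,136,42])[0].astype(int); print(u,v)
cv2.imwrite("pics/w15c.png",cv2.resize(im[v-50:v+50,u-60:u+60],None,fx=5,fy=5,interpolation=0))
E
```

```text
time: 26.18
tool_pos: [638.7, 140.1, 174.8]
tcp_rot: [1.026, 1.318, -1.03]
wrist_force: [0.1, -0.5, -0.7]
finger_gap: 94.3
time: 26.43
tool_pos: [636.4, 148.9, 152.5]
tcp_rot: [1.022, 1.322, -1.035]
wrist_force: [-0.3, -0.8, 0.8]
finger_gap: 94.1
26.4333 [636.4 148.9 152.5] [-0.3 -0.8  0.8]
331 201
```

View pics/w15c.png

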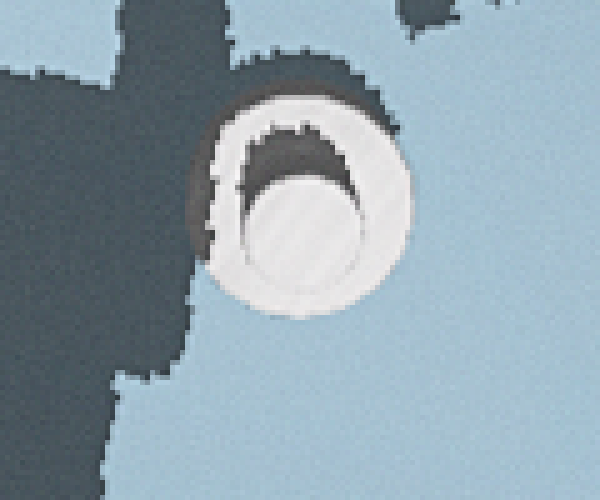

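The knob's top circle spans crop x 244–362, y 175–295, i.e. pixel (331.6,198). The disc is at about (331.2,192.3).

Run:
```python
from h import *
T=np.load("pics/w15.npy"); c,M=cam("wrist",T)
print(ray(c,M,(331.6,198),42),ray(c,M,[(319.8,198),(343.4,198)],42),ray(c,M,(331.2,192.3),22),T[:3,3],manip.get_state()["tool_pos"])
```

```text
[[644.  136.5  42. ]] [[641.3 147.6  42. ]
 [646.8 125.3  42. ]] [[644.8 136.2  22. ]] [636.4 148.9 152.5] [637.5 148.5 153.8]
```

```bash
python3 -m crank '0.007 -0.0123 -0.01 0 0 0;0.007 -0.0123 -0.02 0 0 0;0.007 -0.0123 -0.02 0 0 0;0.007 -0.0123 -0.02 0 0 0;0.007 -0.0123 -0.02 0 0 0;0.007 -0.0123 -0.02 0 0 0'
python3 look.py w16
python3 - <<'E'
from h import *
im=cv2.imread("pics/w16.png"); T=np.load("pics/w16.npy"); c,M=cam("wrist",T); g=cv2.cvtColor(im,6).astype(int); b=im.astype(int); br=b[:,:,0]-b[:,:,2]
u,v=proj(c,M,[644.2,136.3,22])[0].astype(int)
print(fit(im,T,((abs(br)<8)).astype(np.uint8),(u-45,v-45,u+45,v+45),22))
E
```

```text
time: 26.98
tool_pos: [644.7, 136.1, 134.2]
tcp_rot: [1.025, 1.319, -1.033]
wrist_force: [0.1, -0.2, 0.7]
finger_gap: 94.0
26.9833 [644.7 136.1 134.2] [ 0.1 -0.2  0.7]
(array([645.8, 136.2]), np.float64(48.884649493157184), np.float64(1.3962683817974622))
```

```bash
python3 -m crank '-0.0005 0 -0.03 0 0 0;-0.0005 0 -0.065 0 0 0;-0.0005 0 -0.09 0 0 0;-0.0005 0 -0.102 0 0 0;-0.0005 0 -0.108 0 0 0;-0.0005 0 -0.109 0 0 0;-0.0005 0 -0.109 0 0 0;-0.0005 0 -0.109 0 0 0' 100 35
python3 -m crank '0 0 0 0 0 0;0 0 0 0 0 0;0 0 0 0 0 0;0 0 0 0 0 0;0 0 0 0 0 0;0 0 0 0 0 0;0 0 0 0 0 0;0 0 0 0 0 0;0 0 0 0 0 0;0 0 0 0 0 0' 10 35
```

```text
time: 27.7
tool_pos: [645.7, 136.5, 27.1]
tcp_rot: [1.026, 1.316, -1.03]
wrist_force: [0.7, 0.2, -0.6]
finger_gap: 94.1
time: 28.53
tool_pos: [645.8, 136.5, 27.1]
tcp_rot: [1.026, 1.316, -1.03]
wrist_force: [0.6, -0.7, -0.1]
finger_gap: 30.9
```

```bash
python3 -m crank '0 0 0 0 0 0;0 0 0 0 0 0;0 0 0 0 0 0;0 0 0 0 0 0;0 0 0 0 0 0'
```

```text
time: 28.95
tool_pos: [645.6, 136.7, 27.0]
tcp_rot: [1.026, 1.317, -1.03]
wrist_force: [0.2, 0.3, -0.8]
finger_gap: 22.5
```

```bash
python3 -m crank '0 0 0.02 0 0 0;0 0 0.05 0 0 0;0 0 0.09 0 0 0;-0.01 -0.025 0.12 0 0 0;-0.022 -0.06 0.13 0 0 0;-0.036 -0.095 0.13 0 0 0;-0.05 -0.13 0.13 0 0 0;-0.063 -0.165 0.13 0 0 0;-0.077 -0.20 0.13 0 0 0;-0.09 -0.235 0.13 0 0 0;-0.104 -0.27 0.13 0 0 0;-0.115 -0.30 0.13 0 0 0'
```

```text
time: 29.95
tool_pos: [528.6, -165.4, 156.4]
tcp_rot: [1.025, 1.318, -1.032]
wrist_force: [0.3, 0.5, -2.2]
finger_gap: 22.5
```

```bash
python3 -m crank '-0.014 -0.038 0 0 0 0;-0.028 -0.075 0 0 0 0;-0.038 -0.104 0 0 0 0;-0.0423 -0.114 0 0 0 0;-0.0423 -0.114 -0.01 0 0 0;-0.0423 -0.114 -0.025 0 0 0;-0.0423 -0.114 -0.04 0 0 0;-0.0423 -0.114 -0.045 0 0 0;-0.0423 -0.114 -0.045 0 0 0;-0.0423 -0.114 -0.045 0 0 0;-0.0423 -0.114 -0.045 0 0 0'
python3 look.py w17
python3 - <<'E'
im=__import__("cv2").imread("pics/w17.png"); import cv2; cv2.imwrite("pics/w17c.png",cv2.resize(im[130:330,200:430],None,fx=3,fy=3))
E
```

```text
time: 30.87
tool_pos: [487.1, -279.0, 112.0]
tcp_rot: [1.024, 1.317, -1.031]
wrist_force: [0.2, -0.2, -2.9]
finger_gap: 22.4
30.8667 [ 487.1 -279.   112. ] [ 0.2 -0.2 -2.9]
```

View pics/w17c.png

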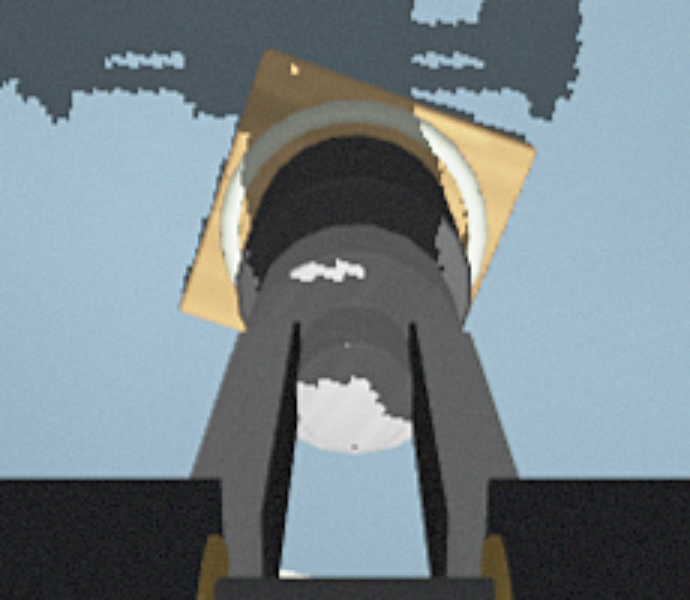

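Weight held level. The knob's lower edge is at pixel (318,280.7), and the stack shows symmetrically behind it.

Run:
```python
from h import *
T=np.load("pics/w17.npy"); c,M=cam("wrist",T)
print(ray(c,M,[(318,280.7),(298.7,262),(337.7,262)],127), T[:3,3])
```

```text
[[ 474.9 -282.4  127. ]
 [ 484.1 -268.5  127. ]
 [ 489.6 -290.6  127. ]] [ 487.1 -279.   112. ]
```

```bash
python3 -m crank '-0.0006 0 -0.004 0 0 0;-0.0006 0 -0.008 0 0 0;-0.0006 0 -0.011 0 0 0;-0.0006 0 -0.014 0 0 0;-0.0006 0 -0.0155 0 0 0;-0.0006 0 -0.0165 0 0 0;-0.0006 0 -0.0175 0 0 0;-0.0006 0 -0.018 0 0 0;-0.0006 0 -0.018 0 0 0;-0.0006 0 -0.018 0 0 0'
```

```text
time: 31.75
tool_pos: [486.6, -279.2, 94.2]
tcp_rot: [1.025, 1.316, -1.031]
wrist_force: [-1.0, -0.6, -3.8]
finger_gap: 22.0
```

```bash
python3 -m crank '0 0 -0.0005 0 0 0;0 0 -0.001 0 0 0;0 0 -0.0014 0 0 0;0 0 -0.0014 0 0 0;0 0 -0.0014 0 0 0'
```

```text
time: 32.17
tool_pos: [486.6, -279.3, 93.0]
tcp_rot: [1.024, 1.316, -1.031]
wrist_force: [1.0, -0.7, -1.7]
finger_gap: 22.2
```

```bash
python3 -m crank '0 0 -0.0005 0 0 0;0 0 -0.0005 0 0 0;0 0 -0.0005 0 0 0'
python3 -m crank '0 0 0 0 0 0;0 0 0 0 0 0;0 0 0 0 0 0;0 0 0 0 0 0;0 0 0 0 0 0;0 0 0.01 0 0 0;0 0 0.04 0 0 0;0 0 0.08 0 0 0;0 0 0.1 0 0 0;0 0 0.1 0 0 0;0 0 0.1 0 0 0;0 0 0.1 0 0 0' 70
python3 look.py w18
python3 - <<'E'
from h import *
im=cv2.imread("pics/w18.png"); T=np.load("pics/w18.npy"); c,M=cam("wrist",T); u,v=proj(c,M,[486,-280,88])[0].astype(int); print(u,v)
cv2.imwrite("pics/w18c.png",cv2.resize(im[v-60:v+60,u-75:u+75],None,fx=5,fy=5,interpolation=0))
cv2.imwrite("pics/side2.png",grab_frame("side")[:,:,::-1])
E
```

```text
time: 32.42
tool_pos: [486.7, -279.4, 93.0]
tcp_rot: [1.024, 1.316, -1.031]
wrist_force: [-1.0, 0.3, 1.5]
finger_gap: 22.4
time: 33.42
tool_pos: [486.1, -278.9, 192.4]
tcp_rot: [1.025, 1.317, -1.032]
wrist_force: [-0.1, 0.4, -0.2]
finger_gap: 65.7
33.4167 [ 486.1 -278.9  192.4] [-0.1  0.4 -0.2]
318 205
```

View pics/w18c.png

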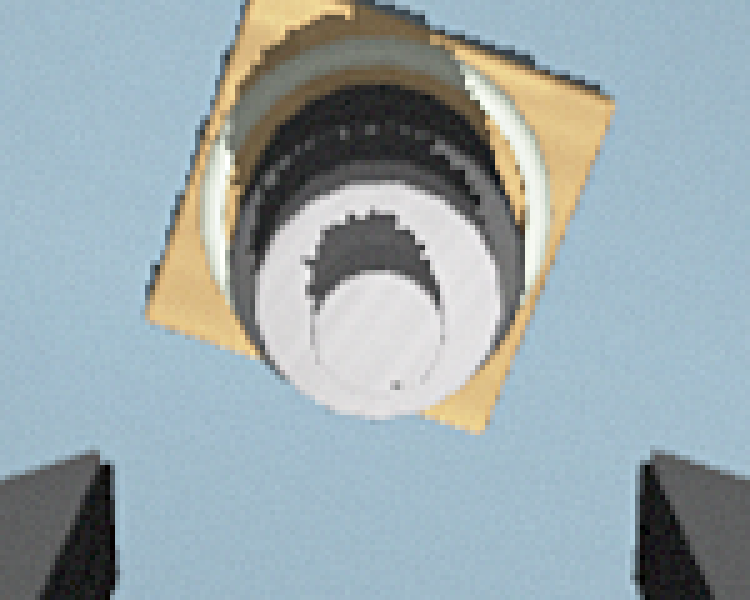

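Run:
```python
from h import *
T=np.load("pics/w18.npy"); c,M=cam("wrist",T); ty=T[:2,1]
print("knob",ray(c,M,(318.2,212),108)[0],"disc",ray(c,M,(318.6,204.6),88)[0])
print("cup far edge - 30.5",ray(c,M,(318.6,177.4),66)[0][:2]-30.5*ty, "sides",ray(c,M,[(289.2,200),(348,200)],66).mean(0))
```

```text
knob [ 485.3 -280.1  108. ] disc [ 486.5 -280.2   88. ]
cup far edge - 30.5 [ 478.4 -282.3] sides [ 485.1 -280.7   66. ]
```

```bash
python3 -m crank '0 0 0.05 0 0 0;0 0 0.05 0 0 0;0 0 0.05 0 0 0;0 0 0.05 0 0 0;0 0 0.05 0 0 0;0 0 0.05 0 0 0;0 0 0.05 0 0 0' 70
python3 - <<'E'
from h import *
a=cv2.imread("pics/side0.png").astype(int); b=grab_frame("side")[:,:,::-1].astype(int)
def cen(i,f,x0,y0,x1,y1):
    ys,xs=np.nonzero(f(i[y0:y1,x0:x1])); return np.array([xs.mean()+x0,ys.mean()+y0,len(xs)])
w=lambda p:p[:,:,2]-p[:,:,0]>25
d=lambda p:p.sum(2)<130
for n,f,r in (("small",w,(285,205,305,225)),("tin",w,(345,260,382,297)),("cap",d,(355,155,385,190))): print(n,cen(a,f,*r),cen(b,f,*r))
T=pose(); im=grab_frame("wrist"); c,M=cam("wrist",T); q=im.astype(int); br=abs(q[:,:,2]-q[:,:,0]); g=q.mean(2)
u,v=proj(c,M,[486,-280,88])[0].astype(int); print("weight disc",fit(im,T,((br<12)&(g>190)).astype(np.uint8),(u-30,v-40,u+30,v+30),88))
print(manip.get_state()["tool_pos"],manip.get_state()["time"]); print(manip.finish_job())
E
```

```text
time: 34.1
tool_pos: [485.2, -278.3, 240.1]
tcp_rot: [1.025, 1.322, -1.032]
wrist_force: [-0.1, 0.2, 0.7]
finger_gap: 65.5
small [294.9 214.8 174. ] [295.  214.7 173. ]
tin [362.5 276.7 435. ] [362.4 276.9 424. ]
cap [367.6 176.  256. ] [367.6 175.6 271. ]
weight disc (array([ 485. , -281.4]), np.float64(45.95982921915624), np.float64(0.2847128281028084))
[ 485.4 -278.4  240.6] 34.2
the job is handed in; nothing more can be done
None
```

The choke is stacked in the nest in the order you asked, and I handed the job in at 34 s with the gripper open and clear above it.

**Assembly:**
- **First cup:** it sat concentric in the ring to within about 1 mm.
- **Coil:** it stands upright around the post.
- **Second cup:** it made contact with its rim at z = 38.0 mm, the height expected for rim on rim. It first sat about 1.5 mm off the lower cup in y, so I squeezed both gently across the joint. I did not look at the joint directly afterwards.
- **Weight:** it stands knob up at about (485–486, −280 to −281) mm, against (485.3, −280.7) mm for the upper cup.

**Last checks:**
- **Forces:** wrist force readings stayed under 6 N, and each part was set down in slow small steps.
- **Bystanders:** the capacitor, small coil and tin show no shift in the side view, to within 0.5 pixel.
- **Disagreement:** wrist-camera y positions came out about 1.4 mm from the arm's own readings in several views, so I trusted relative positions.
- **Bad measurement:** one estimate of the upper cup's far edge (x = 478) was wrong because I read a shadow boundary as the edge; the side edges gave 485.
- **Not done:** a final look at the side picture was refused because the 16-picture limit was reached.

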